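# Pack the cartridge tin, lid it, and lift the outer lid alone

## Robot

A 7-joint arm with a two-finger parallel gripper is mounted at the origin on the work surface. World frame = base frame: x ahead of the robot, y to its left, z up, the work surface at z = 0. Lengths are in m, angles in rad, forces in N, time in s.
With the tool pointing down it reaches from about 0.4 to 0.85 m from the base axis. Payload 4.4 kg.
Tool frame: the origin (TCP) lies at the very end of the fingers, on their centre line; the grasp point (between the pads) lies 19 mm behind it (arm.tcp_to_grasp is the distance from the TCP to the grasp point, in m); z points along the fingers, y is the line along which they close (so a half turn about z gives the same grasp; the last joint's range is limited). The gripper opens to 94 mm and grips with 3 to 60 N. Pads are 16 mm wide; open, the fingers measure 119 mm over their backs; the gripper's body (75 mm by 177 mm) begins 78 mm behind the grasp point.
Start: joints at [-1.27, 0.628, 0.038, 1.517, -0.027, 0.996, -0.02], TCP at [0.233, 0.607, 0.205] pointing down, gripper open.
Joint ranges: [-3.06, 3.06], [-0.37, 2.12], [-1.25, 1.32], [0.18, 2.47], [-1.1, 4.24], [0.23, 1.98], [-2.94, 2.94]. Speed limits (rad/s): [2.57, 2.57, 3.14, 3.14, 3.14, 3.14, 3.14].

## Interface

Orientations are given as [roll, pitch, yaw] about the fixed x, y, z axes, in that order (R = Rz(yaw) Ry(pitch) Rx(roll)).
In Python, from station import monitor, vision, arm gives the robot as it stands. The module is installed in compiled form; this text tells all that it offers.
- The arm moves only by the shell command python3 -m inch 'ROWS' [FORCE]. ROWS is a JSON object whose one key "rows" holds a list of rows, each a list of 3 entries, a list of its own where there are three numbers: the turn, a rotation vector about the tool's x, y, z in degrees, then the shift along the tool's x, y, z in m, then the closure, from -1 (fully open) to 1 (shut). In form: {"rows": [[[wx, wy, wz], [tx, ty, tz], grip], ...]}. A call has 1 to 10 rows; each row shifts and turns the commanded pose from where the row before left it, along the tool's axes as they then stand; what a row does not reach is not made up. A row lasts 1/12 s, in which the tool goes at most 41.7 mm and 7.16 degrees, less where a joint would pass 70% of its speed; a pose out of reach is approached as far as the arm can. A call with a gripper value outside its range is refused whole. The fingers move at their own pace and stop on an object; FORCE is the grip in N (left out, the last holds). Time passes only in rows, so rows that do not move let the fingers close. It gives the time, the measured TCP pose, the force, the opening and the grip force at its end, in the units of the state.
- monitor.get_state(): the state, without advancing time (a new reading comes with each control period).
- vision.grab_frame(name): name is "scene" or "side" or "wrist"; returns a dict with "pixels" (480x640x3 uint8, red, green, blue), "fx", "fy", "cx", "cy" (pixels), "extrinsics" (4x4, takes a point from camera to world coordinates); the wrist camera has in their place "hand_eye" (4x4, takes a point from camera to tool coordinates, whose origin is the TCP and whose axes are the flange's). Camera axes: x right, y down, z forward; pixel columns grow to the right and rows downward; lengths in m; the calibration is good to about 2 mm. A picture is of the moment at which its call begins: read the wrist's pose just before it. There is no depth.
- arm.hand_in(): hands the job in; it is judged then, once.
The state is a dict: "t": time; "joint_positions": joint angles; "qd": joint speeds; "joint_torque": joint torques, N m; "tcp_pos": TCP position; "ee_rot": TCP orientation; "force": force on the tool from outside, world axes, zero at the start; "wrist_torque": the same for the moment, N m; "width": finger opening in m; "finger_force": force on a finger pad.
Only numpy, scipy, OpenCV 4.12 (cv2) and the standard library are available. Lean on these libraries where they do the work, as an engineer would, in place of code of your own. Each camera call takes 0.05 s, during which the arm holds its last target. There are 200 camera calls.

## Task

Stand the loose cartridge and the frosted jar upright in the tin beside the cartridge that is already there, then carry the nested pair of lids over by the inner lid's post and lower them together over the tin until the inner lid sits fully home, and let go of the post. Then lift the outer lid straight up by its collar, leaving the inner lid seated and undisturbed, and finish while still holding the outer lid level above the tin, clear of the post. Set things down rather than dropping them, and leave the case, hex key and cup alone.

Things in the scene. Friction and masses are not known exactly. Their poses are not given: they have to be found in the camera images.
- tray: Aluminium storage tin, fixed. A 164 x 84 mm plinth, 10 mm high (its top is also the inner floor), carries 4 mm walls up to 36 mm above the sideboard; inside 130 mm (x) by 50 mm (y), outside 138 x 58 mm. The inner lid comes to rest on the 13 mm plinth ledge round the walls. Origin: centre of the underside, z up.
- packed_cartridge: Plastic cartridge body, 36 (x) x 44 (y) x 56 mm (z), 80 g, already standing loose in the tin at the -x end of the inside, its 44 mm side across the tin (along the tin's y). Origin: centre of its underside, z up.
- cartridge: The loose plastic cartridge body, the same size and shape: 36 (x) x 44 (y) x 56 mm (z), about 80 g, standing on the sideboard. Fits in the tin with its 44 mm side along the tin's y. The ±y faces are plain. Origin: centre of its underside, z up.
- jar: Frosted glass jar with its metal lid on (does not come off), round, 44 mm in diameter, 56 mm high, about 140 g, standing on the sideboard. Origin: centre of its underside, z up. Packed, the cartridges and jar take 116 of the tin's 130 mm, standing in a row along its x, and rise 30 mm above its rim.
- inner_lid: Steel cover, about 0.25 kg, open side down on the sideboard: 152 (x) x 72 (y) x 64 mm outside, 146 x 66 x 60 mm inside (4 mm play each side round the tin's walls, fits either way round). A dark 20 mm square post (sides along x, y) rises from the middle of its top, 64 to 116 mm above the lower edge. Seated, the lower edge is 10 mm above the sideboard. Origin: centre of the lower edge plane.
- outer_lid: Aluminium cover, 0.16 kg, loose on the inner lid, which carries it: 165 (x) x 85 (y) x 18 mm, skirt 14 mm deep with 3.5 mm play. In its middle a square collar, 46 mm outside, 34 mm bore, top 42 mm above the skirt's lower edge and 24 mm above the lid's top; the post passes through it and 24 mm beyond. Origin: centre of the lower edge plane; nested, 50 mm above the inner lid's origin, same axes.
- case: Bystander: closed aluminium case with a press-button latch, 120 x 250 x 80 mm, fixed. Origin: centre of its underside.
- hex_key: Bystander: chrome hex key lying flat, 91 x 31 mm, 6 mm thick, loose. Origin: on the long arm near its middle.
- espresso_cup: Bystander: white espresso cup, 60 mm across the rim, 55 mm high, loose. Origin: centre of its underside.

How it is judged:
On the way, in this order (a step that is already met when the one before it is completed fails the run):
1. both cartridges and the jar stand upright on the tin's floor, let go (x of packed_cartridge in the frame of tray between -0.05 and 0.05 m and y of packed_cartridge in the frame of tray between -0.009 and 0.009 m and z of each of packed_cartridge, cartridge, jar in the frame of tray below 0.014 m and angle between each of packed_cartridge, cartridge, jar's own z axis and vertical below 0.12 rad and x of cartridge in the frame of tray between -0.05 and 0.05 m and y of cartridge in the frame of tray between -0.009 and 0.009 m and x of jar in the frame of tray between -0.05 and 0.05 m and y of jar in the frame of tray between -0.009 and 0.009 m and contact force between the fingers and cartridge below 0.1 N and contact force between the fingers and jar below 0.1 N), for 0.2 s.
2. the nested pair of lids sits on the tin, inner lid fully home and outer lid still on it, the post let go (z of inner_lid in the frame of tray between 0.005 and 0.0135 m and horizontal distance between inner_lid and tray below 0.01 m and angle between inner_lid's own z axis and vertical below 0.03 rad and z of outer_lid in the frame of inner_lid below 0.054 m and horizontal distance between outer_lid and inner_lid below 0.012 m and contact force between the fingers and inner_lid below 0.1 N), for 0.2 s.
At the end, for the whole second after the job is handed in: The fingers hold the outer lid still, level (0.2 rad), over the tin (within 60 mm), its lower edge 5 mm or more above the post, touching no other part. Inner lid untouched, seated (3.5 mm, 0.03 rad, centred in 10 mm); cartridges and jar upright on the tin floor (x of packed_cartridge in the frame of tray between -0.05 and 0.05 m and y of packed_cartridge in the frame of tray between -0.009 and 0.009 m and z of each of packed_cartridge, cartridge, jar in the frame of tray below 0.014 m and angle between each of packed_cartridge, cartridge, jar's own z axis and vertical below 0.12 rad and x of cartridge in the frame of tray between -0.05 and 0.05 m and y of cartridge in the frame of tray between -0.009 and 0.009 m and x of jar in the frame of tray between -0.05 and 0.05 m and y of jar in the frame of tray between -0.009 and 0.009 m and z of inner_lid in the frame of tray between 0.005 and 0.0135 m and horizontal distance between inner_lid and tray below 0.01 m and angle between inner_lid's own z axis and vertical below 0.03 rad and linear speed of inner_lid below 0.02 m/s and z of outer_lid in the frame of inner_lid above 0.121 m and horizontal distance between outer_lid and inner_lid below 0.06 m and angle between outer_lid's own z axis and vertical below 0.2 rad and linear speed of outer_lid below 0.03 m/s and contact force between the fingers and outer_lid above 0.5 N and contact force between outer_lid and inner_lid below 0.05 N and contact force between outer_lid and tray below 0.05 N and contact force between the fingers and inner_lid below 0.1 N); the arm keeps its last pose, push and grip.
It fails at once if the hex key or cup is moved by more than 2 cm, or the case is struck (over 5 N) (distance of any of hex_key, espresso_cup from where it was at the start of the episode above 0.02 m or contact force between the arm and case above 5 N).
It fails at once if the outer lid comes up off the inner lid (by more than 1 cm) while the inner lid is not seated on the tin (z of outer_lid in the frame of inner_lid above 0.06 m and not (z of inner_lid in the frame of tray between 0.005 and 0.0135 m and horizontal distance between inner_lid and tray below 0.01 m and angle between inner_lid's own z axis and vertical below 0.03 rad)).
It fails at once if the jar, cartridge or lids are dropped (fall more than about 2 cm) ((contact force between the fingers and jar below 0.1 N and linear speed of jar above 0.65 m/s) or (contact force between the fingers and cartridge below 0.1 N and linear speed of cartridge above 0.65 m/s) or (contact force between the fingers and inner_lid below 0.1 N and contact force between the fingers and outer_lid below 0.1 N and linear speed of inner_lid above 0.65 m/s)).
It also fails if it takes over 72 s, if anything falls off the work surface, if the arm or the gripper's body presses on something with over 40 N, if the wrist force passes 120 N, or if a joint passes its speed limit or range.

## Working session

There is one attempt and no reset: what is moved stays moved. The work goes in short steps, Python scripts to look and compute and a shell command to move; the robot and the scene stay as the last step left them, time stands still between calls to the robot, and variables do not carry over. Pictures are saved under pics/ and viewed, at most 10 in all, crops included, and the job is handed in when it is done.

```bash
mkdir -p pics; cat > h.py <<'E'
import numpy as np, cv2
from station import monitor, vision, arm
from scipy.spatial.transform import Rotation as R
def grab(n,f):
    s=monitor.get_state(); fr=vision.grab_frame(n); p=np.array(fr["pixels"])
    cv2.imwrite("pics/"+f,p[:,:,::-1])
    K=np.array([[fr["fx"],0,fr["cx"]],[0,fr["fy"],fr["cy"]],[0,0,1.]])
    if n=="wrist":
        T=np.eye(4);T[:3,:3]=R.from_euler("xyz",s["ee_rot"]).as_matrix();T[:3,3]=s["tcp_pos"];T=T@np.array(fr["hand_eye"])
    else:T=np.array(fr["extrinsics"])
    np.savez("pics/"+f[:-4]+".npz",K=K,T=T,p=p);return K,T,p
def load(f):
    d=np.load("pics/"+f+".npz");return d["K"],d["T"],d["p"]
def px(K,T,u,v,z):
    d=T[:3,:3]@np.linalg.solve(K,[u,v,1]);return T[:3,3]+d*(z-T[2,3])/d[2]
def proj(K,T,P):
    c=(np.asarray(P)-T[:3,3])@T[:3,:3];q=c@K.T;return q[...,:2]/q[...,2:]
E
python3 - <<'E'
from h import *
for n in("scene","side","wrist"):
    K,T,p=grab(n,n+"0.png");print(n,K[0,0],T.round(3).tolist())
s=monitor.get_state();print(s)
E
```

```text
scene 456.6934134755304 [[-0.409, 0.795, -0.449, 1.081], [0.913, 0.35, -0.211, 0.256], [-0.011, -0.496, -0.868, 0.975], [0.0, 0.0, 0.0, 1.0]]
side 458.6949446697373 [[0.901, -0.333, 0.28, 0.361], [-0.435, -0.68, 0.591, -0.431], [-0.007, -0.654, -0.757, 0.65], [0.0, 0.0, 0.0, 1.0]]
wrist 414.78345790777047 [[0.358, 0.906, 0.224, 0.167], [0.934, -0.347, -0.087, 0.631], [-0.001, 0.241, -0.971, 0.383], [0.0, 0.0, 0.0, 1.0]]
{'t': 0.15, 'joint_positions': array([-1.26981997,  0.62910432,  0.03846776,  1.51809153, -0.02697725,
        0.99630522, -0.01997255]), 'qd': array([-0.00093361, -0.00230188, -0.00120701, -0.00263676,  0.00073682,
        0.00021913, -0.00157084]), 'joint_torque': array([ 1.29052583e-03, -5.50093818e+01,  1.14479363e+00, -1.86817807e+01,
       -5.21459011e-02,  2.09144130e-02,  1.29254377e-04]), 'tcp_pos': array([0.23290763, 0.60632138, 0.20479971]), 'ee_rot': array([-3.14020303e+00,  3.39866432e-05,  2.77484154e+00]), 'force': array([ 0.53110663, -0.01471383,  0.31323511]), 'wrist_torque': array([0.02753593, 0.02009511, 0.05185821]), 'finger_force': 0.0, 'width': 0.09389845052030639}
```

View pics/scene0.png

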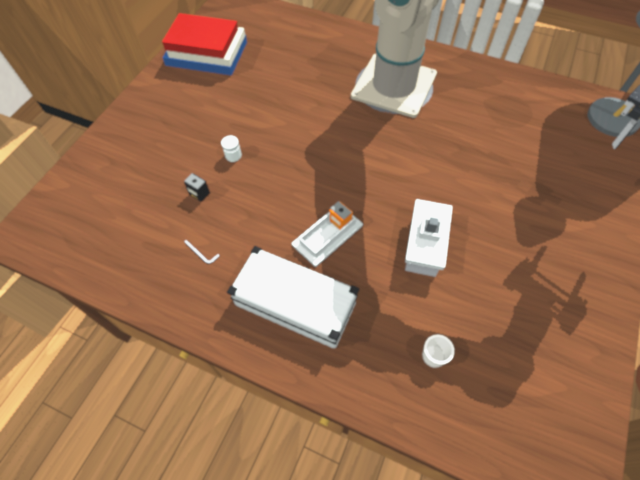

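View pics/side0.png

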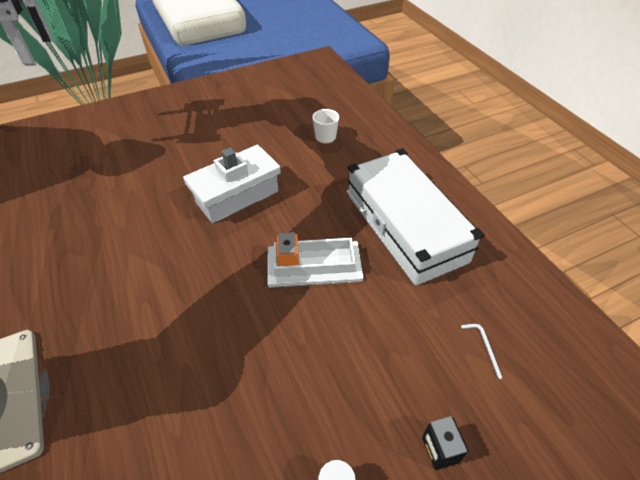

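The scene picture shows the jar at (232,148), dark cartridge (197,187), tin (328,235), lids (430,237), cup (438,351), hex key (200,252) and case (293,295). The side view agrees. Next I'll enlarge them to read corners.

```bash
python3 - <<'E'
from h import *
K,T,p=load("scene0");Ks,Ts,ps=load("side0")
for n,u,v,z in(("jar",232,141,.056),("cart",197,180,.056),("tin",328,240,.01),("lid",431,232,.1),("cup",438,345,.055),("caseC",293,290,.08)):print(n,px(K,T,u,v,z).round(3))
def c(p,x,y,w,h,s):
    o=cv2.resize(p[y:y+h,x:x+w],None,fx=s,fy=s,interpolation=cv2.INTER_CUBIC)
    for i in range(0,w,10):
        cv2.line(o,(i*s,0),(i*s,6),(255,255,0),1)
        if i%20==0: cv2.putText(o,str(x+i),(i*s,16),0,.35,(255,255,0),1)
    for i in range(0,h,10):
        cv2.line(o,(0,i*s),(6,i*s),(255,255,0),1); cv2.putText(o,str(y+i),(8,i*s+4),0,.35,(255,255,0),1)
    return o
a=np.hstack([c(p,285,195,80,75,5),c(p,400,195,80,75,5)])
b=np.hstack([c(p,180,130,80,45,5),c(p,170,160,80,45,5)])
cv2.imwrite("pics/m1.png",np.vstack([a,b])[:,:,::-1])
cv2.imwrite("pics/m2.png",np.vstack([np.hstack([c(ps,175,140,110,85,4),c(ps,265,225,90,85,4)]),np.pad(c(ps,410,410,70,60,4),((0,0),(0,520),(0,0)))])[:600,:,::-1])
E
```

```text
jar [ 0.429 -0.309  0.056]
cart [ 0.577 -0.326  0.056]
tin [0.579 0.035 0.01 ]
lid [0.515 0.257 0.1  ]
cup [0.738 0.35  0.055]
caseC [0.757 0.032 0.08 ]
```

View pics/m1.png

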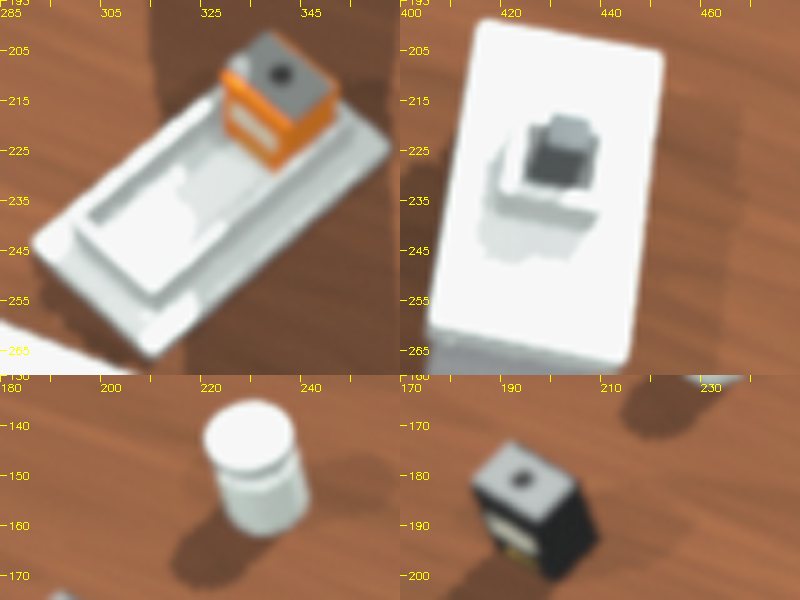

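View pics/m2.png

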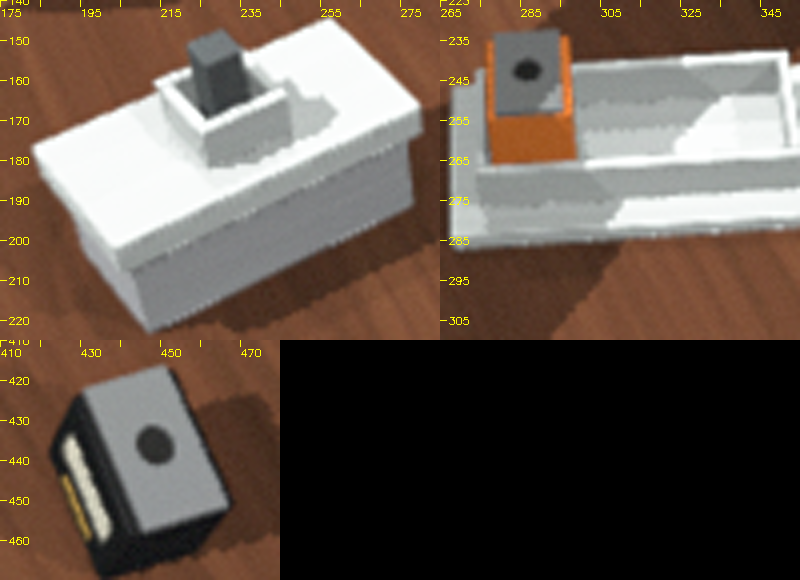

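The crops show sharp corners of the lid top, tin plinth, cartridge tops and the jar's disc at scene (229.9,142.4). I'll fit poses from both cameras.

```bash
cat > fit.py <<'E'
from h import *
from scipy.optimize import least_squares
def fit(name,obs,x0):
    # obs: (view, local xyz, pixel)
    V={v:load(v) for v in {o[0] for o in obs}}
    def w(q,l):
        c,s=np.cos(q[2]),np.sin(q[2]);return [q[0]+c*l[0]-s*l[1],q[1]+s*l[0]+c*l[1],l[2]]
    f=lambda q:np.concatenate([proj(*V[v][:2],w(q,l))-u for v,l,u in obs])
    r=least_squares(f,x0);print(name,r.x.round(4),"yawdeg",np.degrees(r.x[2]).round(1),"res",r.fun.round(1).tolist());return r.x
def rect(v,a,b,z,pix):  # order (-,-),(+,-),(+,+),(-,+)
    return [(v,(sx*a/2,sy*b/2,z),u) for (sx,sy),u in zip([(-1,-1),(1,-1),(1,1),(-1,1)],pix) if u]
E
python3 - <<'E'
from fit import *
S,D="scene0","side0"
for y0 in(-.2,1.4):
  fit("lid",rect(S,.165,.085,.068,[(416,198.8),(405.6,260.6),(446,267.8),(452.6,205.4)])+rect(D,.165,.085,.068,[(183.2,177),(204.2,202.5),(280.2,166),(257,145)]) if 0 else
    rect(S,.165,.085,.068,[(416,198.8),(405.6,260.6),(446,267.8),(452.6,205.4)]),[.515,.257,y0])
for z in(.068,):
  K,T,_=load(S);print([px(K,T,*u,z)[:2].round(4).tolist() for u in[(416,198.8),(405.6,260.6),(446,267.8),(452.6,205.4)]])
  K,T,_=load(D);print([px(K,T,*u,z)[:2].round(4).tolist() for u in[(183.2,177),(204.2,202.5),(280.2,166),(257,145)]])
z=.056
K,T,_=load(S);print("cart",[px(K,T,*u,z)[:2].round(4).tolist() for u in[(192,173),(205.4,181),(198,189.4),(184.6,181.6)]],"jar",px(K,T,229.9,142.4,z))
K,T,_=load(D);print([px(K,T,*u,z)[:2].round(4).tolist() for u in[(431.25,422),(452,416),(467.5,451.5),(446.25,458.25)]])
print("tin");K,T,_=load(S);print([px(K,T,*u,.01)[:2].round(4).tolist() for u in[(291.6,243.4),(315.4,266.2),(363,224.6)]],[px(K,T,*u,.066)[:2].round(4).tolist() for u in[(339,201),(353,212.6),(340.4,220.6),(329.4,209)]])
K,T,_=load(D);print([px(K,T,*u,.01)[:2].round(4).tolist() for u in[(268,285),(362,282),(355,240)]],[px(K,T,*u,.066)[:2].round(4).tolist() for u in[(278.5,233),(295.5,232.5),(298,253.5),(276.5,254.5)]])
E
```

```text
lid [0.4952 0.2548 0.1935] yawdeg 11.1 res [0.2, 1.1, 1.2, -1.0, -0.7, -0.6, -0.7, 0.9]
lid [0.4952 0.2548 0.1935] yawdeg 11.1 res [0.2, 1.1, 1.2, -1.0, -0.7, -0.6, -0.7, 0.9]
[[0.4196, 0.1959], [0.5877, 0.2274], [0.5688, 0.3143], [0.4029, 0.2814]]
[[0.4079, 0.2791], [0.4243, 0.1943], [0.586, 0.2271], [0.5686, 0.3088]]
cart [[0.5629, -0.349], [0.5709, -0.3045], [0.6006, -0.3078], [0.5935, -0.3515]] jar [ 0.43559708 -0.31154496  0.056     ]
[[0.5727, -0.3057], [0.6009, -0.311], [0.5921, -0.3544], [0.5642, -0.3495]]
tin
[[0.6231, -0.0419], [0.6558, 0.0364], [0.5038, 0.0966]] [[0.4985, 0.0285], [0.5158, 0.0719], [0.5484, 0.0533], [0.5289, 0.0166]]
[[0.4716, 0.0152], [0.6179, -0.0494], [0.6523, 0.0388]] [[0.5174, 0.0688], [0.5439, 0.0571], [0.5291, 0.0131], [0.4966, 0.0267]]
```

```bash
cat > go.py <<'E'
import sys
from h import *
# usage: go.py x y z yawdeg  -> total tool-frame shift / turn
s=monitor.get_state();M=R.from_euler("xyz",s["ee_rot"])
t=np.array([float(a) for a in sys.argv[1:4]]);y=float(sys.argv[4])
Rt=R.from_euler("xyz",[np.pi,0,np.radians(y)])
w=np.degrees((M.inv()*Rt).as_rotvec());d=M.inv().apply(t-s["tcp_pos"])
d2=Rt.inv().apply(t-s["tcp_pos"])
print("t",round(s["t"],2),"pos",s["tcp_pos"].round(4),"yaw",np.degrees(s["ee_rot"]).round(2),"| turn",w.round(2),"shift now",d.round(4),"after turn",d2.round(4),"len",np.linalg.norm(d).round(3),"w",round(s["width"],4))
E
python3 -m inch '{"rows":[[[0,0,0],[-0.0303,-0.0248,0],-1],[[0,0,0],[-0.0303,-0.0248,0],-1],[[0,0,0],[-0.0303,-0.0248,0],-1],[[0,0,0],[-0.0303,-0.0248,0],-1],[[0,0,0],[-0.0303,-0.0248,0],-1],[[0,0,0],[-0.0303,-0.0248,0],-1],[[0,0,0],[-0.0303,-0.0248,0],-1],[[0,0,0],[-0.0303,-0.0248,0],-1],[[0,0,0],[-0.0303,-0.0248,0],-1],[[0,0,0],[-0.0303,-0.0248,0],-1]]}'
python3 -m inch '{"rows":[[[0,0,0],[-0.0303,-0.0248,0],-1],[[0,0,0],[-0.0303,-0.0248,0],-1],[[0,0,0],[-0.0303,-0.0248,0],-1],[[0,0,0],[-0.0303,-0.0248,0],-1],[[0,0,0],[-0.0303,-0.0248,0],-1],[[0,0,0],[-0.0303,-0.0248,0],-1],[[0,0,0],[-0.0303,-0.0248,0],-1],[[0,0,0],[0,0,0],-1],[[0,0,0],[0,0,0],-1]]}'
python3 -c "
from h import *
grab('wrist','wt.png')"
python3 go.py .5825 -.329 .16 169.4
```

```text
t: 0.98
tcp_pos: [0.4275, 0.2648, 0.2055]
ee_rot: [-3.142, -0.0, 2.775]
force: [0.8, -0.4, -0.3]
width: 0.0942
finger_force: 0.0
t: 1.73
tcp_pos: [0.5632, 0.0255, 0.205]
ee_rot: [-3.141, 0.0, 2.769]
force: [0.6, 1.5, 0.0]
width: 0.0941
finger_force: 0.0
t 1.78 pos [0.5624 0.0281 0.205 ] yaw [-1.8000e+02 -7.0000e-02  1.5888e+02] | turn [ 1.000e-02 -7.000e-02 -1.052e+01] shift now [-0.1475 -0.3259  0.0448] after turn [-0.0855 -0.3473  0.045 ] len 0.361 w 0.094
```

View pics/wt.png

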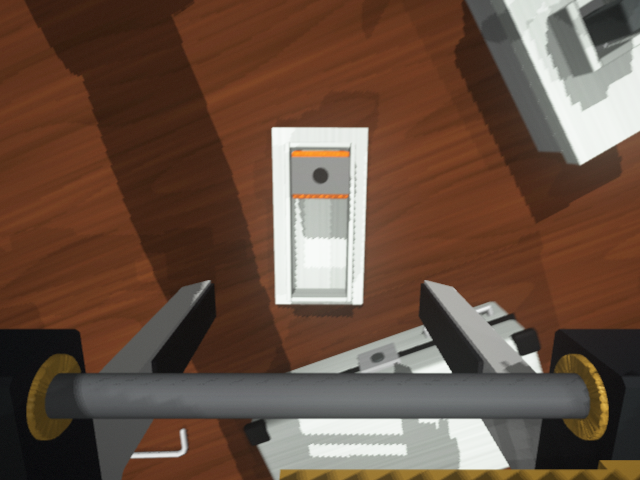

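The wrist view shows the tin plinth corners at (272,128), (368,127), (363,304), (276,304), with the packed cartridge at the top end.

```bash
python3 - <<'E'
from fit import *
K,T,p=load("wt")
cs=[(272,128),(368,127),(363,304),(276,304)]
print([px(K,T,*u,.01)[:2].round(4).tolist() for u in cs])
# local: top of picture = -x; left side?
q=fit("tin",rect("wt",.164,.084,.01,[cs[0],cs[3],cs[2],cs[1]]),[.5625,.027,-.39])
q=fit("tin2",rect("wt",.164,.084,.01,[cs[0],cs[3],cs[2],cs[1]])+rect("side0",.164,.084,.01,[None,(362,282),(355,240),None]),[.5625,.027,-.39])
print("packed",[px(K,T,*u,.066)[:2].round(4).tolist() for u in[(291,150),(350,150),(350,197),(291,197)]])
E
python3 -m inch '{"rows":[[[0,0,-1.5],[-0.0145,-0.0325,0],-1],[[0,0,-1],[-0.014,-0.033,0.004],-1],[[0,0,-1],[-0.013,-0.033,0.005],-1],[[0,0,-1],[-0.012,-0.033,0.005],-1],[[0,0,-1],[-0.011,-0.033,0.005],-1],[[0,0,-1],[-0.010,-0.033,0.005],-1],[[0,0,-1],[-0.010,-0.034,0.005],-1],[[0,0,-1],[-0.009,-0.034,0.005],-1],[[0,0,-1],[-0.009,-0.034,0.005],-1],[[0,0,-1],[-0.009,-0.034,0.005],-1]]}'
python3 -m inch '{"rows":[[[0,0,0],[0,0,0],-1],[[0,0,0],[0,0,0],-1],[[0,0,0],[0,0,0],-1]]}' >/dev/null
python3 -c "
from h import *
grab('wrist','wc.png')"
python3 go.py .5825 -.329 .03 169.4
```

```text
[[0.4708, 0.0191], [0.5003, 0.0969], [0.6527, 0.0375], [0.6224, -0.0404]]
tin [ 0.5616  0.0283 -0.3713] yawdeg -21.3 res [-0.6, -0.9, -0.0, 0.5, 0.3, 0.5, 0.3, 0.1]
tin2 [ 0.5614  0.0279 -0.375 ] yawdeg -21.5 res [-0.7, -1.2, -0.8, 0.2, -0.4, 0.5, 0.2, 0.2, -0.1, -4.4, 0.8, 0.5]
packed [[0.4946, 0.0309], [0.5106, 0.072], [0.5435, 0.0598], [0.5271, 0.0177]]
t: 2.62
tcp_pos: [0.578, -0.322, 0.1612]
ee_rot: [3.14, -0.001, 2.962]
force: [0.6, 0.5, 0.3]
width: 0.0937
finger_force: 0.0
t 2.92 pos [ 0.5785 -0.3198  0.1614] yaw [ 1.7987e+02 -2.0000e-02  1.6969e+02] | turn [ 0.13 -0.02  0.29] shift now [-0.0056 -0.0086  0.1314] after turn [-0.0057 -0.0083  0.1314] len 0.132 w 0.0938
```

View pics/wc.png

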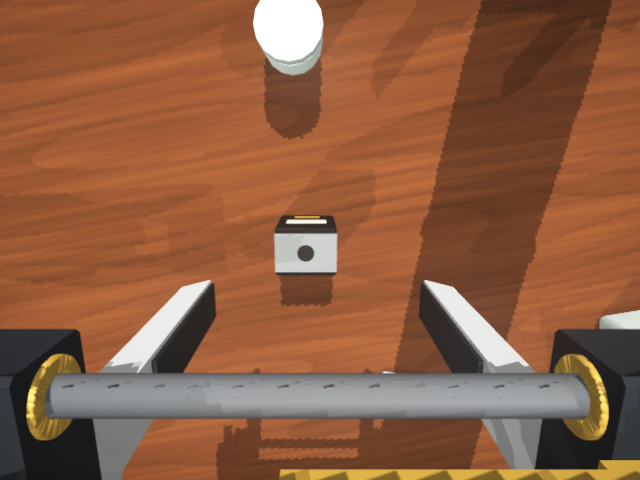

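The wrist view shows the cartridge top at (274,233)–(337,275), nearly square to the tool, and the jar at the top (288,20).

```bash
python3 - <<'E'
from fit import *
K,T,p=load("wc")
cs=[(274,233),(338,232),(337,273.5),(275,274.5)]
a=np.array([px(K,T,*u,.056)[:2] for u in cs]);print(a.round(4).tolist(),a.mean(0),np.degrees(np.arctan2(*(a[1]-a[0])[::-1])),np.degrees(np.arctan2(*(a[2]-a[3])[::-1])))
E
```

```text
[[0.563, -0.348], [0.5703, -0.3039], [0.6001, -0.3097], [0.5929, -0.3535]] [ 0.58156882 -0.32876609] 80.54527586137918 80.58118215154234
```

```bash
python3 -m inch '{"rows":[[[0,0,-0.8],[-0.0045,-0.0084,0.01],-1],[[0,0,0],[0,0,0.025],-1],[[0,0,0],[0,0,0.025],-1],[[0,0,0],[0,0,0.025],-1],[[0,0,0],[0,0,0.025],-1],[[0,0,0],[0,0,0.015],-1],[[0,0,0],[0,0,0.0064],-1],[[0,0,0],[0,0,0],-1]]}'
python3 go.py .5816 -.3288 .03 170.5
python3 -m inch '{"rows":[[[0,0,0],[0,0,0],0.3],[[0,0,0],[0,0,0],0.3],[[0,0,0],[0,0,0],0.3],[[0,0,0],[0,0,0],0.3],[[0,0,0],[0,0,0],0.3],[[0,0,0],[0,0,0],0.3]]}' 20
```

```text
t: 3.58
tcp_pos: [0.5797, -0.3308, 0.028]
ee_rot: [3.14, -0.003, 2.974]
force: [-0.2, 0.1, 0.4]
width: 0.0942
finger_force: 0.0
t 3.58 pos [ 0.5797 -0.3308  0.028 ] yaw [179.91  -0.18 170.4 ] | turn [ 0.09 -0.18 -0.1 ] shift now [-0.0015  0.0023 -0.002 ] after turn [-0.0015  0.0023 -0.002 ] len 0.003 w 0.0942
t: 4.08
tcp_pos: [0.5806, -0.3327, 0.0307]
ee_rot: [-3.141, 0.001, 2.972]
force: [-0.1, -0.3, 0.5]
width: 0.0577
finger_force: 0.0
```

```bash
python3 -m inch '{"rows":[[[0,0,0],[0,0,0],0.6],[[0,0,0],[0,0,0],0.6],[[0,0,0],[0,0,0],0.6],[[0,0,0],[0,0,0],0.6],[[0,0,0],[0,0,0],0.6]]}' 25; python3 go.py .5816 -.3288 .11 158.6
```

```text
t: 4.5
tcp_pos: [0.5805, -0.3323, 0.0302]
ee_rot: [3.141, -0.0, 2.972]
force: [-0.6, 1.0, 2.1]
width: 0.0437
finger_force: 25.0
t 4.5 pos [ 0.5805 -0.3323  0.0302] yaw [179.99  -0.   170.29] | turn [ 1.000e-02 -0.000e+00  1.169e+01] shift now [-0.0005  0.0037 -0.0798] after turn [ 0.0002  0.0037 -0.0798] len 0.08 w 0.0437
```

```bash
python3 -m inch '{"rows":[[[0,0,0],[0,0,-0.01],0.6],[[0,0,0],[0,0,-0.03],0.6],[[0,0,0],[0,0,-0.03],0.6],[[0,0,3],[0,0,-0.02],0.6],[[0,0,4],[0,0,-0.01],0.6],[[0,0,4.7],[0.005,0.01,0],0.6]]}'
python3 -m inch '{"rows":[[[0,0,0],[0.01,0.02,0],0.6],[[0,0,0],[0.016,0.034,0],0.6],[[0,0,0],[0.016,0.034,0],0.6],[[0,0,0],[0.016,0.034,0],0.6],[[0,0,0],[0.016,0.034,0],0.6],[[0,0,0],[0.016,0.034,0],0.6],[[0,0,0],[0.016,0.034,0],0.6],[[0,0,0],[0.016,0.034,0],0.6],[[0,0,0],[0.016,0.034,0],0.6],[[0,0,0],[0.01,0.02,0],0.6]]}'
python3 -m inch '{"rows":[[[0,0,0],[0,0,0],0.6],[[0,0,0],[0,0,0],0.6]]}'
python3 -c "
from h import *
P=[]
for i in range(4):
    P.append(monitor.get_state()['tcp_pos']);vision.grab_frame('side')
print(np.round(P,4))
grab('wrist','wd.png')"
python3 go.py .5559 .0302 .04 158.6
```

```text
t: 5.0
tcp_pos: [0.58, -0.3256, 0.1341]
ee_rot: [-3.139, 0.008, 2.761]
force: [0.0, 0.1, -0.6]
width: 0.0438
finger_force: 25.0
t: 5.83
tcp_pos: [0.5542, 0.0282, 0.1306]
ee_rot: [3.139, -0.001, 2.772]
force: [0.9, 0.4, -0.6]
width: 0.0438
finger_force: 25.0
t: 6.0
tcp_pos: [0.5547, 0.0246, 0.1306]
ee_rot: [3.141, 0.0, 2.771]
force: [0.7, -0.5, 0.0]
width: 0.0438
finger_force: 25.0
[[0.5547 0.0246 0.1306]
 [0.5549 0.0226 0.1305]
 [0.5549 0.0214 0.1304]
 [0.5549 0.021  0.1304]]
t 6.25 pos [0.5548 0.0211 0.1302] yaw [-1.7996e+02  3.0000e-02  1.5842e+02] | turn [-0.04  0.03 -0.18] shift now [0.0024 0.009  0.0902] after turn [0.0023 0.0089 0.0902] len 0.091 w 0.0432
```

View pics/wd.png

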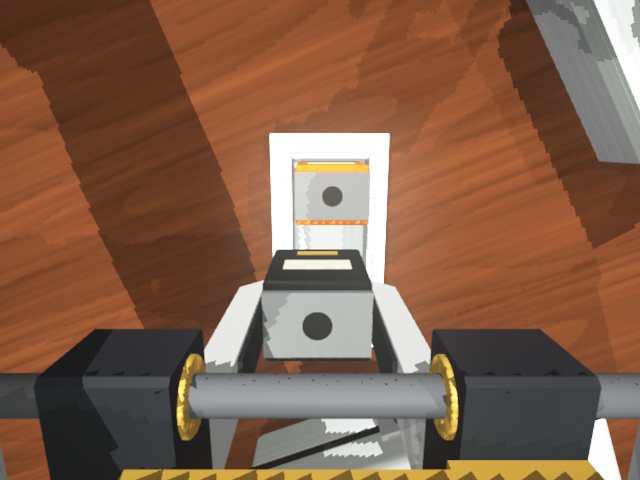

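The picture shows the tin's far plinth corners at (270,134) and (390,133), with the held cartridge level but to the left of the tin's centre. I'll recompute the tin now the arm has settled.

```bash
python3 - <<'E'
from fit import *
K,T,p=load("wd")
a=[px(K,T,*u,.01)[:2] for u in[(270,134),(390,133)]];print(np.round(a,4).tolist(),np.linalg.norm(a[1]-a[0]))
# plinth edges by scan lines: white->brown transitions
g=p.astype(int);sat=g.max(2)-g.min(2)
for r in(150,180,210,235):
    w=np.where(sat[r,255:405]<45)[0]+255;print(r,w.min(),w.max())
o=[("wd",(-.082,-.042,.01),(270,134)),("wd",(-.082,.042,.01),(390,133))]
q=fit("tin",o,[.5615,.028,-.373])
b=np.array([px(K,T,*u,.066)[:2] for u in[(296,166),(369,166),(368,223),(295,223)]]);print("packed",b.round(4).tolist(),b.mean(0))
b=np.array([px(K,T,*u,.156)[:2] for u in[(262,291),(374,290),(374,359),(264,359)]]);print("held",b.round(4).tolist(),b.mean(0))
E
python3 go.py .5559 .0302 .04 158.6
```

```text
[[0.4711, 0.0184], [0.5012, 0.0963]] 0.0834802269850073
150 270 388
180 270 387
210 271 386
235 272 385
tin [ 0.5627  0.0278 -0.3681] yawdeg -21.1 res [-0.4, 0.0, 0.4, 0.0]
packed [[0.4964, 0.0306], [0.5118, 0.0697], [0.543, 0.0578], [0.527, 0.0174]] [0.51956646 0.0438817 ]
held [[0.5333, 0.006], [0.549, 0.0468], [0.577, 0.0368], [0.5605, -0.0049]] [0.55495372 0.02114495]
t 6.25 pos [0.5548 0.0211 0.1302] yaw [-1.7996e+02  3.0000e-02  1.5842e+02] | turn [-0.04  0.03 -0.18] shift now [0.0024 0.009  0.0902] after turn [0.0023 0.0089 0.0902] len 0.091 w 0.0432
```

```bash
python3 -m inch '{"rows":[[[0,0,-0.4],[0.0012,0.0091,0.01],0.6],[[0,0,0],[0,0,0.015],0.6],[[0,0,0],[0,0,0.01],0.6],[[0,0,0],[0,0,0],0.6],[[0,0,0],[0,0,0],0.6],[[0,0,0],[0,0,0],0.6],[[0,0,0],[0,0,0],0.6],[[0,0,0],[0,0,0],0.6]]}' >/dev/null
python3 go.py .5569 .0300 .04 158.8
```

```text
t 6.92 pos [0.5573 0.0318 0.0956] yaw [1.7997e+02 6.0000e-02 1.5897e+02] | turn [0.03 0.06 0.17] shift now [-0.0002 -0.0019  0.0556] after turn [-0.0003 -0.0019  0.0556] len 0.056 w 0.0439
```

```bash
python3 -m inch '{"rows":[[[0,0,0],[-0.0003,-0.0013,0.01],0.6],[[0,0,0],[0,0,0.015],0.6],[[0,0,0],[0,0,0.005],0.6],[[0,0,0],[0,0,0],0.6],[[0,0,0],[0,0,0],0.6],[[0,0,0],[0,0,0],0.6]]}'
python3 go.py .5569 .0300 .04 158.8
```

```text
t: 7.42
tcp_pos: [0.557, 0.0306, 0.0653]
ee_rot: [3.141, 0.0, 2.775]
force: [0.6, -0.9, 0.1]
width: 0.0436
finger_force: 25.0
t 7.42 pos [0.557  0.0306 0.0653] yaw [1.7999e+02 3.0000e-02 1.5898e+02] | turn [0.01 0.03 0.18] shift now [-0.0002 -0.0006  0.0253] after turn [-0.0002 -0.0006  0.0253] len 0.025 w 0.0436
```

```bash
python3 -m inch '{"rows":[[[0,0,0],[0,-0.0005,0.006],0.6],[[0,0,0],[0,0,0.006],0.6],[[0,0,0],[0,0,0.006],0.6],[[0,0,0],[0,0,0.004],0.6],[[0,0,0],[0,0,0.002],0.6],[[0,0,0],[0,0,0.001],0.6],[[0,0,0],[0,0,0],0.6],[[0,0,0],[0,0,0],0.6]]}'
python3 go.py .5569 .0300 .04 158.8
```

```text
t: 8.08
tcp_pos: [0.556, 0.0301, 0.0401]
ee_rot: [-3.141, -0.001, 2.775]
force: [-2.3, -0.5, 2.7]
width: 0.044
finger_force: 25.0
t 8.08 pos [0.556  0.0301 0.0401] yaw [-1.7998e+02 -5.0000e-02  1.5898e+02] | turn [-0.02 -0.05  0.18] shift now [-0.0009  0.0002  0.0001] after turn [-0.0009  0.0002  0.0001] len 0.001 w 0.044
```

```bash
python3 -m inch '{"rows":[[[0,0,0],[0,0,0],-0.3],[[0,0,0],[0,0,0],-0.7],[[0,0,0],[0,0,0],-1],[[0,0,0],[0,0,0],-1],[[0,0,0],[0,0,0],-1],[[0,0,0],[0,0,-0.02],-1],[[0,0,0],[0,0,-0.04],-1],[[0,0,0],[0,0,-0.04],-1],[[0,0,0],[-0.001,-0.02,-0.02],-1],[[0,0,0],[-0.001,-0.0325,0],-1]]}'
python3 -m inch '{"rows":[[[0,0,0],[-0.001,-0.038,0],-1],[[0,0,0],[-0.001,-0.038,0],-1],[[0,0,0],[-0.001,-0.038,0],-1],[[0,0,0],[-0.001,-0.038,0],-1],[[0,0,0],[-0.001,-0.038,0],-1],[[0,0,0],[-0.001,-0.038,0],-1],[[0,0,0],[-0.001,-0.038,0],-1],[[0,0,0],[-0.001,-0.034,0],-1],[[0,0,0],[-0.001,-0.01,0],-1],[[0,0,0],[0,0,0],-1]]}'
python3 -m inch '{"rows":[[[0,0,0],[0,0,0],-1],[[0,0,0],[0,0,0],-1],[[0,0,0],[0,0,0],-1],[[0,0,0],[0,0,0],-1]]}' > /dev/null
python3 - <<'E'
from h import *
K,T,p=grab('wrist','wj.png')
g=p.astype(int);m=((g.max(2)-g.min(2)<30)&(g.min(2)>225)).astype(np.uint8)
n,l,st,c=cv2.connectedComponentsWithStats(m)
for i in range(1,n):
    if st[i,4]>800: print(st[i],c[i].round(1),px(K,T,*c[i],.056).round(4))
E
python3 go.py .4356 -.3115 .03 158.8
```

```text
t: 8.92
tcp_pos: [0.5442, -0.0163, 0.1648]
ee_rot: [3.136, 0.009, 2.781]
force: [1.2, -0.7, -1.3]
width: 0.0942
finger_force: 0.0
t: 9.75
tcp_pos: [0.435, -0.3159, 0.1601]
ee_rot: [-3.14, 0.0, 2.768]
force: [-0.1, -0.0, -0.4]
width: 0.094
finger_force: 0.0
[ 282  202   62   70 3287] [312.3 237.8] [ 0.4301 -0.3112  0.056 ]
[ 108  281  101   85 2142] [158.4 326.4] [ 0.4523 -0.4412  0.056 ]
[ 426  281   78   64 1313] [463.2 312.2] [ 0.5215 -0.228   0.056 ]
t 10.13 pos [ 0.4375 -0.3107  0.1601] yaw [ 1.7997e+02 -1.0000e-02  1.5913e+02] | turn [ 0.03 -0.01  0.33] shift now [ 0.0014 -0.0015  0.1301] after turn [ 0.0014 -0.0015  0.1301] len 0.13 w 0.094
```

View pics/wj.png

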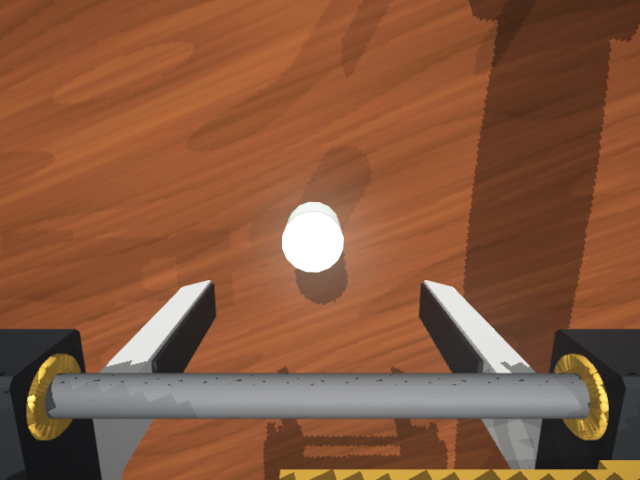

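The jar lid disc is centred at (313,241), which puts it at about (0.4326, -0.3115), close to the scene-camera estimate.

```bash
python3 -m inch '{"rows":[[[0,0,0.3],[0.0043,-0.0025,0.01],-1],[[0,0,0],[0,0,0.03],-1],[[0,0,0],[0,0,0.03],-1],[[0,0,0],[0,0,0.03],-1],[[0,0,0],[0,0,0.02],-1],[[0,0,0],[0,0,0.01],-1],[[0,0,0],[0,0,0],-1],[[0,0,0],[0,0,0],-1]]}' 
python3 go.py .4326 -.3115 .03 158.8
python3 -m inch '{"rows":[[[0,0,0],[0,0,0],0.6],[[0,0,0],[0,0,0],0.6],[[0,0,0],[0,0,0],0.6],[[0,0,0],[0,0,0],0.6],[[0,0,0],[0,0,0],0.6],[[0,0,0],[0,0,0],0.6],[[0,0,0],[0,0,0],0.6],[[0,0,0],[0,0,0],0.6],[[0,0,0],[0,0,0],0.6]]}' 25
python3 go.py .5969 .0145 .115 158.8
```

```text
t: 10.8
tcp_pos: [0.4322, -0.3127, 0.0303]
ee_rot: [3.142, -0.0, 2.77]
force: [0.4, -0.1, 0.6]
width: 0.094
finger_force: 0.0
t 10.8 pos [ 0.4322 -0.3127  0.0303] yaw [180.    -0.   158.72] | turn [ 0.   -0.   -0.08] shift now [0.0001 0.0013 0.0003] after turn [0.0001 0.0013 0.0003] len 0.001 w 0.094
t: 11.55
tcp_pos: [0.4319, -0.3129, 0.0301]
ee_rot: [3.141, -0.0, 2.77]
force: [0.3, 0.7, 1.5]
width: 0.0435
finger_force: 25.0
t 11.55 pos [ 0.4319 -0.3129  0.0301] yaw [179.99  -0.   158.69] | turn [ 0.01 -0.   -0.11] shift now [-0.0347  0.365  -0.0848] after turn [-0.0355  0.3649 -0.0849] len 0.376 w 0.0435
```

```bash
python3 -m inch '{"rows":[[[0,0,0],[0,0,-0.01],0.6],[[0,0,0],[0,0,-0.03],0.6],[[0,0,0],[0,0,-0.03],0.6],[[0,0,0],[0,0,-0.02],0.6],[[0,0,0],[-0.001,0.01,-0.01],0.6],[[0,0,0],[-0.002,0.02,0],0.6],[[0,0,0],[-0.003,0.03,0],0.6],[[0,0,0],[-0.004,0.038,0],0.6],[[0,0,0],[-0.004,0.038,0],0.6],[[0,0,0],[-0.004,0.038,0],0.6]]}'
python3 -m inch '{"rows":[[[0,0,0],[-0.004,0.038,0],0.6],[[0,0,0],[-0.004,0.038,0],0.6],[[0,0,0],[-0.004,0.038,0],0.6],[[0,0,0],[-0.004,0.038,0],0.6],[[0,0,0],[-0.002,0.02,0],0.6],[[0,0,0],[-0.001,0.019,0],0.6],[[0,0,0],[0,0,0],0.6],[[0,0,0],[0,0,0],0.6],[[0,0,0],[0,0,0],0.6],[[0,0,0],[0,0,0],0.6]]}' >/dev/null
python3 -m inch '{"rows":[[[0,0,0],[0,0,0],0.6],[[0,0,0],[0,0,0],0.6]]}' >/dev/null
python3 go.py .5983 .0139 .04 158.8
python3 -c "
from h import *
grab('wrist','we.png')"
```

```text
t: 12.38
tcp_pos: [0.512, -0.1549, 0.1298]
ee_rot: [3.141, -0.001, 2.769]
force: [1.3, -0.0, -0.5]
width: 0.0437
finger_force: 25.0
t 13.38 pos [0.5987 0.0123 0.1302] yaw [-179.98   -0.    158.57] | turn [-0.02 -0.   -0.23] shift now [0.0009 0.0014 0.0902] after turn [0.0009 0.0014 0.0902] len 0.09 w 0.0435
```

View pics/we.png

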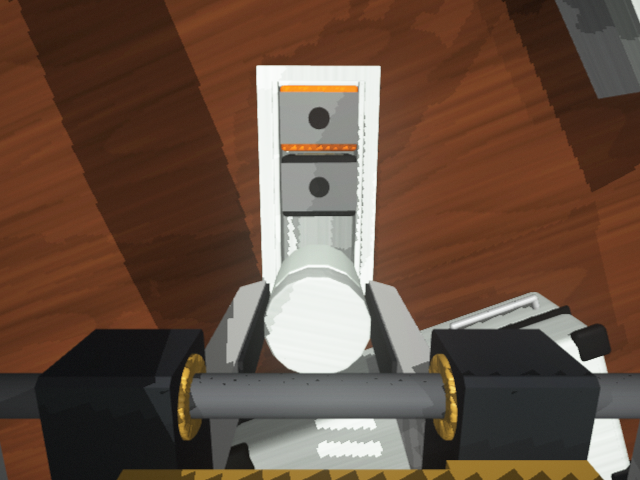

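Both cartridges are in the tin, the second with its near top edge at row 216. The held jar's top is centred at (318,325).

```bash
python3 - <<'E'
from h import *
K,T,p=load("we");a=np.radians(-21.2);ex=np.array([np.cos(a),np.sin(a)]);ey=np.array([-ex[1],ex[0]]);o=np.array([.562,.028])
for n,u,v,z in(("packed-",319,86,.066),("packed+",319,151,.066),("cart-",319,157,.066),("cart+",319,216,.066),("jar",318,325.5,.156),("tinL",257,66,.01),("tinR",381,66,.01)):
    w=px(K,T,u,v,z)[:2];print(n,w.round(4),"tin frame",((w-o)@ex).round(4),((w-o)@ey).round(4))
E
python3 go.py .5983 .0139 .04 158.8
```

```text
packed- [0.5046 0.0499] tin frame -0.0614 -0.0003
packed+ [0.5371 0.0372] tin frame -0.0265 -0.0004
cart- [0.5402 0.036 ] tin frame -0.0232 -0.0004
cart+ [0.5721 0.0236] tin frame 0.011 -0.0005
jar [0.5987 0.0123] tin frame 0.0399 -0.0014
tinL [0.4712 0.0186] tin frame -0.0813 -0.0416
tinR [0.5015 0.096 ] tin frame -0.081 0.0416
t 13.43 pos [0.5987 0.0126 0.1302] yaw [-179.99   -0.    158.59] | turn [-0.01 -0.   -0.21] shift now [0.0009 0.0011 0.0902] after turn [0.0009 0.0011 0.0902] len 0.09 w 0.0432
```

```bash
python3 -m inch '{"rows":[[[0,0,0],[0.001,0.0011,0.01],0.6],[[0,0,0],[0,0,0.025],0.6],[[0,0,0],[0,0,0.025],0.6],[[0,0,0],[0,0,0.006],0.6],[[0,0,0],[0,0,0],0.6],[[0,0,0],[0,0,0],0.6],[[0,0,0],[0,0,0],0.6],[[0,0,0],[0,0,0],0.6]]}' >/dev/null
python3 go.py .5983 .0139 .04 158.8
```

```text
t 14.1 pos [0.5995 0.015  0.0654] yaw [1.7994e+02 1.3000e-01 1.5868e+02] | turn [ 0.06  0.13 -0.12] shift now [ 0.0008 -0.0015  0.0254] after turn [ 0.0008 -0.0014  0.0254] len 0.025 w 0.0441
```

```bash
python3 -m inch '{"rows":[[[0,0,0],[0.0007,-0.0012,0],0.6],[[0,0,0],[0,0,0.006],0.6],[[0,0,0],[0,0,0.006],0.6],[[0,0,0],[0,0,0.006],0.6],[[0,0,0],[0,0,0.004],0.6],[[0,0,0],[0,0,0.002],0.6],[[0,0,0],[0,0,0.001],0.6],[[0,0,0],[0,0,0],0.6],[[0,0,0],[0,0,0],0.6],[[0,0,0],[0,0,0],0.6]]}'
python3 go.py .5983 .0139 .04 158.8
```

```text
t: 14.93
tcp_pos: [0.5967, 0.0141, 0.04]
ee_rot: [-3.141, -0.001, 2.77]
force: [-3.9, -0.2, 11.5]
width: 0.0436
finger_force: 25.0
t 14.93 pos [0.5967 0.0141 0.04  ] yaw [-1.7998e+02 -7.0000e-02  1.5868e+02] | turn [-0.02 -0.07 -0.12] shift now [-0.0016  0.0004  0.    ] after turn [-0.0016  0.0004  0.    ] len 0.002 w 0.0436
```

```bash
python3 -m inch '{"rows":[[[0,0,0],[0,0,0],-0.3],[[0,0,0],[0,0,0],-0.7],[[0,0,0],[0,0,0],-1],[[0,0,0],[0,0,0],-1],[[0,0,0],[0,0,0],-1],[[0,0,0],[0,0,-0.02],-1],[[0,0,0],[0,0,-0.04],-1],[[0,0,5],[0,0,-0.04],-1],[[0,0,7],[0,0,-0.04],-1],[[0,0,7],[0,0,-0.03],-1]]}'
python3 -m inch '{"rows":[[[0,0,7],[0,0,0],-1],[[0,0,7],[0,0,0],-1],[[0,0,7],[0,0,0],-1],[[0,0,7],[0,0,0],-1],[[0,0,7],[0,0,0],-1],[[0,0,3.5],[0.01,-0.002,0],-1],[[0,0,0],[0.0345,-0.0075,0],-1],[[0,0,0],[0.038,-0.0075,0],-1],[[0,0,0],[0.038,-0.0075,0],-1],[[0,0,0],[0.038,-0.0075,0],-1]]}'
python3 -m inch '{"rows":[[[0,0,0],[0.038,-0.0075,0],-1],[[0,0,0],[0.038,-0.0075,0],-1],[[0,0,0],[0.02,-0.0055,0],-1],[[0,0,0],[0,0,0],-1],[[0,0,0],[0,0,0],-1],[[0,0,0],[0,0,0],-1],[[0,0,0],[0,0,0],-1],[[0,0,0],[0,0,0],-1]]}' >/dev/null
python3 -c "
from h import *
grab('wrist','wl.png')
K,T,p=grab('side','sl.png');K,T,q=grab('wrist','wl.png')
c=cv2.resize(p[215:300,255:375],None,fx=3,fy=3)
q=q.copy();q[:c.shape[0]*0+255,:360]=c
cv2.imwrite('pics/wl2.png',q[:,:,::-1])"
python3 go.py .496 .2535 .096 101.2
```

```text
t: 15.77
tcp_pos: [0.5982, 0.014, 0.2123]
ee_rot: [3.139, 0.002, 2.432]
force: [0.2, -0.2, 1.5]
width: 0.0942
finger_force: 0.0
t: 16.6
tcp_pos: [0.5337, 0.1645, 0.2089]
ee_rot: [-3.141, -0.0, 1.765]
force: [-0.0, 1.7, -0.5]
width: 0.0936
finger_force: 0.0
t 17.42 pos [0.4964 0.2524 0.2091] yaw [1.7999e+02 1.0000e-02 1.0108e+02] | turn [ 0.01  0.01 -0.12] shift now [ 0.0012 -0.0002  0.1131] after turn [ 0.0012 -0.0002  0.1131] len 0.113 w 0.0939
```

View pics/wl2.png

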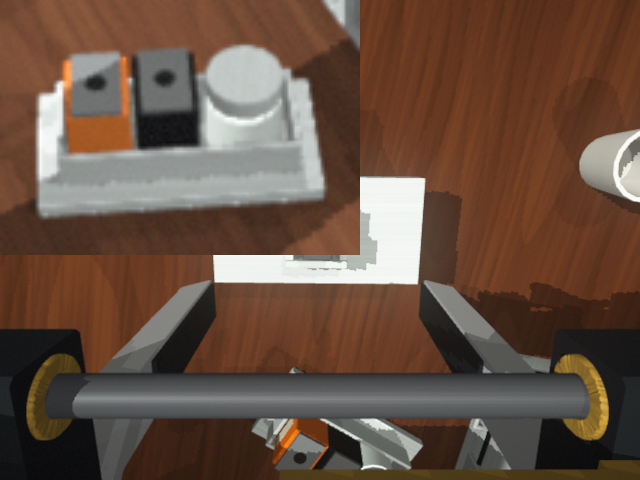

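The side crop shows all three items upright in the tin. The lid's right corners in the wrist view are (424,178) and (419,283). I'll get the rest numerically.

```bash
python3 - <<'E'
from fit import *
K,T,p=load("wl")
g=p[:320].astype(int);m=((g.max(2)-g.min(2)<40)&(g.min(2)>60)).astype(np.uint8)
m[:, :216]=np.where(np.arange(320)[:,None]>275,0,m[:, :216]);m[276:,417:]*=0
n,l,st,c=cv2.connectedComponentsWithStats(m);i=l[200,250] or l[190,400];print(st[i])
cnt=max(cv2.findContours((l==i).astype(np.uint8),0,2)[0],key=cv2.contourArea)
h=cv2.convexHull(cnt);q=cv2.approxPolyDP(h,5,True)[:,0];print(q.tolist())
w=np.array([px(K,T,*u,.068)[:2] for u in q.astype(float)]);print(w.round(4).tolist())
d=p[180:300,220:420].astype(int).max(2)<85
ys,xs=np.where(d);print("dark",xs.min()+220,xs.max()+220,ys.min()+180,ys.max()+180)
cv2.imwrite("pics/lidc.png",cv2.resize(p[165:295,205:435],None,fx=3,fy=3)[:,:,::-1])
E
```

```text
[  209   175   216   110 22773]
[[424, 178], [415, 284], [216, 282], [209, 176]]
[[0.5674, 0.3112], [0.5818, 0.2272], [0.4229, 0.1978], [0.4062, 0.2812]]
dark 305 419 219 283
```

View pics/lidc.png

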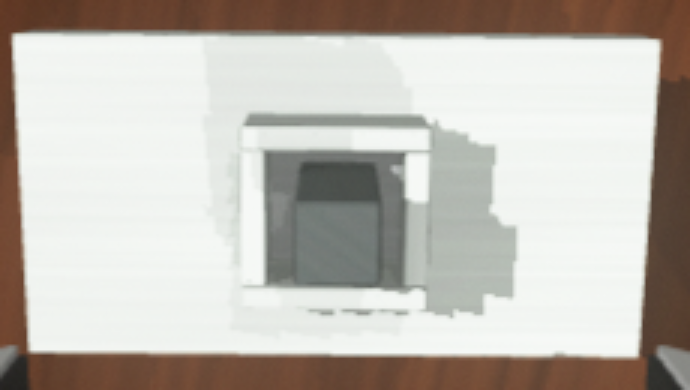

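```bash
python3 - <<'E'
from fit import *
K,T,p=load("wl")
print("post",px(K,T,317.3,245.8,.116).round(4),"collar",px(K,T,316.7,237.5,.092).round(4))
a=[px(K,T,*u,.068)[:2] for u in[(209.3,176),(425,178.3),(418.3,283.7),(214.3,282.3)]];print(np.round(a,4).tolist(),np.mean(a,0))
for i,j in((0,1),(3,2),(3,0),(2,1)): print(np.degrees(np.arctan2(*(a[j]-a[i])[::-1])).round(2))
b=[px(K,T,*u,.116)[:2] for u in[(303.7,231.7),(331.7,231.7),(331,260),(303.3,259.7)]];print(np.round(b,4).tolist())
E
python3 go.py .496 .2535 .0945 101.2
```

```text
post [0.4954 0.2548 0.116 ] collar [0.4949 0.2551 0.092 ]
[[0.4064, 0.2812], [0.5682, 0.3112], [0.5844, 0.228], [0.4216, 0.1973]] [0.49514675 0.25441835]
10.48
10.66
100.24
100.99
[[0.4846, 0.2626], [0.503, 0.2662], [0.5065, 0.2468], [0.4879, 0.2434]]
t 17.42 pos [0.4964 0.2524 0.2091] yaw [1.7999e+02 1.0000e-02 1.0108e+02] | turn [ 0.01  0.01 -0.12] shift now [ 0.0012 -0.0002  0.1146] after turn [ 0.0012 -0.0002  0.1146] len 0.115 w 0.0939
```

```bash
python3 -m inch '{"rows":[[[0,0,0.4],[0.0025,-0.0007,0.01],-0.5],[[0,0,0],[0,0,0.025],-0.5],[[0,0,0],[0,0,0.025],-0.5],[[0,0,0],[0,0,0.025],-0.5],[[0,0,0],[0,0,0.018],-0.5],[[0,0,0],[0,0,0.008],-0.5],[[0,0,0],[0,0,0],-0.5],[[0,0,0],[0,0,0],-0.5],[[0,0,0],[0,0,0],-0.5]]}' 
python3 go.py .4953 .2547 .095 100.7
```

```text
t: 18.17
tcp_pos: [0.4956, 0.2559, 0.099]
ee_rot: [3.14, -0.0, 1.759]
force: [0.9, -0.1, 0.5]
width: 0.0703
finger_force: 0.0
t 18.17 pos [0.4956 0.2559 0.099 ] yaw [ 1.7990e+02 -3.0000e-02  1.0077e+02] | turn [ 0.1  -0.03  0.07] shift now [-0.0011 -0.0006  0.004 ] after turn [-0.0011 -0.0005  0.004 ] len 0.004 w 0.0703
```

```bash
python3 -m inch '{"rows":[[[0,0,0],[-0.001,-0.0005,0.003],-0.3],[[0,0,0],[0,0,0.001],0],[[0,0,0],[0,0,0],0.4],[[0,0,0],[0,0,0],0.8],[[0,0,0],[0,0,0],0.8],[[0,0,0],[0,0,0],0.8],[[0,0,0],[0,0,0],0.8],[[0,0,0],[0,0,0],0.8],[[0,0,0],[0,0,0],0.8],[[0,0,0],[0,0,0],0.8]]}' 50
python3 -m inch '{"rows":[[[0,0,0],[0,0,0],0.8],[[0,0,0],[0,0,0],0.8]]}'
python3 go.py .4953 .2547 .095 100.7
```

```text
t: 19.0
tcp_pos: [0.495, 0.2548, 0.0942]
ee_rot: [3.141, -0.0, 1.759]
force: [1.8, 0.5, -0.3]
width: 0.0197
finger_force: 50.0
t: 19.17
tcp_pos: [0.495, 0.2547, 0.0942]
ee_rot: [3.141, -0.0, 1.759]
force: [2.0, 0.1, -0.2]
width: 0.0197
finger_force: 50.0
t 19.17 pos [0.495  0.2547 0.0942] yaw [ 1.7994e+02 -1.0000e-02  1.0078e+02] | turn [ 0.06 -0.01  0.08] shift now [-0.0001  0.0003 -0.0008] after turn [-0.0001  0.0003 -0.0008] len 0.001 w 0.0197
```

```bash
python3 -m inch '{"rows":[[[0,0,0],[0,0,-0.004],0.8],[[0,0,0],[0,0,-0.008],0.8],[[0,0,0],[0,0,-0.015],0.8],[[0,0,0],[0,0,-0.02],0.8],[[0,0,0],[0,0,-0.02],0.8],[[0,0,0],[0,0,-0.02],0.8],[[0,0,0],[0,0,-0.013],0.8],[[0,0,2],[0,0,-0.005],0.8],[[0,0,4],[0,0,0],0.8],[[0,0,5],[0,0,0],0.8]]}' 60
python3 -m inch '{"rows":[[[0,0,5],[0,0,0],0.8],[[0,0,5],[0,0,0],0.8],[[0,0,5],[0,0,0],0.8],[[0,0,4],[0,0,0],0.8],[[0,0,2],[0,0,0],0.8],[[0,0,0],[0,0,0],0.8],[[0,0,0],[0,0,0],0.8],[[0,0,0],[0,0,0],0.8]]}'
python3 go.py .562 .028 .2 68.8
```

```text
t: 20.0
tcp_pos: [0.4938, 0.2544, 0.1999]
ee_rot: [-3.141, -0.001, 1.563]
force: [0.8, -0.4, -3.4]
width: 0.0199
finger_force: 60.0
t: 20.67
tcp_pos: [0.494, 0.2546, 0.1991]
ee_rot: [-3.141, 0.0, 1.202]
force: [-0.2, -1.4, -3.2]
width: 0.0197
finger_force: 60.0
t 20.67 pos [0.494  0.2546 0.1991] yaw [-1.7996e+02  2.0000e-02  6.8850e+01] | turn [-0.04  0.02  0.05] shift now [-0.1867  0.1452 -0.0009] after turn [-0.1866  0.1454 -0.0009] len 0.237 w 0.0197
```

```bash
python3 -m inch '{"rows":[[[0,0,0],[-0.006,0.0047,0],0.8],[[0,0,0],[-0.012,0.0093,0],0.8],[[0,0,0],[-0.018,0.014,0],0.8],[[0,0,0],[-0.022,0.0171,0],0.8],[[0,0,0],[-0.024,0.0187,0],0.8],[[0,0,0],[-0.024,0.0187,0],0.8],[[0,0,0],[-0.024,0.0187,0],0.8],[[0,0,0],[-0.022,0.0171,0],0.8],[[0,0,0],[-0.018,0.014,0],0.8],[[0,0,0],[-0.0107,0.0083,0],0.8]]}'
python3 -m inch '{"rows":[[[0,0,0],[-0.006,0.0047,0],0.8],[[0,0,0],[0,0,0],0.8],[[0,0,0],[0,0,0],0.8],[[0,0,0],[0,0,0],0.8],[[0,0,0],[0,0,0],0.8],[[0,0,0],[0,0,0],0.8]]}'
python3 go.py .562 .028 .18 68.8
python3 - <<'E'
from h import *
for n in("scene","side"): grab(n,n+"_carry.png")
E
```

```text
t: 21.5
tcp_pos: [0.5607, 0.0304, 0.1995]
ee_rot: [3.14, 0.002, 1.197]
force: [-0.8, 0.3, -3.5]
width: 0.0198
finger_force: 60.0
t: 22.0
tcp_pos: [0.5621, 0.0293, 0.1989]
ee_rot: [-3.141, -0.0, 1.203]
force: [0.6, -0.1, -4.1]
width: 0.0195
finger_force: 60.0
t 22.0 pos [0.5621 0.0293 0.1989] yaw [-1.7997e+02 -2.0000e-02  6.8900e+01] | turn [-0.03 -0.02  0.1 ] shift now [-0.0013  0.0004  0.0189] after turn [-0.0013  0.0004  0.0189] len 0.019 w 0.0195
```

```bash
python3 -m inch '{"rows":[[[0,0,0.1],[-0.0012,0.0003,0.005],0.8],[[0,0,0],[0,0,0.01],0.8],[[0,0,0],[0,0,0.012],0.8],[[0,0,0],[0,0,0.012],0.8],[[0,0,0],[0,0,0.01],0.8],[[0,0,0],[0,0,0.006],0.8],[[0,0,0],[0,0,0],0.8],[[0,0,0],[0,0,0],0.8],[[0,0,0],[0,0,0],0.8],[[0,0,0],[0,0,0],0.8]]}'
python3 go.py .562 .028 .1045 68.8
```

```text
t: 22.93
tcp_pos: [0.5627, 0.0266, 0.1447]
ee_rot: [3.14, -0.001, 1.199]
force: [0.8, -0.0, -3.0]
width: 0.0195
finger_force: 60.0
t 22.93 pos [0.5627 0.0266 0.1447] yaw [ 1.7993e+02 -3.0000e-02  6.8680e+01] | turn [ 0.07 -0.03 -0.12] shift now [ 0.001  -0.0012  0.0402] after turn [ 0.001  -0.0012  0.0402] len 0.04 w 0.0195
```

```bash
python3 -m inch '{"rows":[[[0,0,0],[0.001,-0.0008,0.002],0.8],[[0,0,0],[0,0,0.005],0.8],[[0,0,0],[0,0,0.006],0.8],[[0,0,0],[0,0,0.006],0.8],[[0,0,0],[0,0,0.006],0.8],[[0,0,0],[0,0,0.004],0.8],[[0,0,0],[0,0,0],0.8],[[0,0,0],[0,0,0],0.8]]}'
python3 go.py .562 .028 .1045 68.8
```

```text
t: 23.6
tcp_pos: [0.5616, 0.0278, 0.1146]
ee_rot: [-3.141, 0.0, 1.199]
force: [0.1, -0.3, -3.1]
width: 0.0193
finger_force: 60.0
t 23.6 pos [0.5616 0.0278 0.1146] yaw [-1.7996e+02  3.0000e-02  6.8670e+01] | turn [-0.04  0.03 -0.13] shift now [0.0003 0.0003 0.0101] after turn [0.0003 0.0003 0.0101] len 0.01 w 0.0193
```

Edge 20 mm above the sideboard with no contact. Lowering the last 10 mm.

```bash
python3 -m inch '{"rows":[[[0,0,0],[0,0,0.003],0.8],[[0,0,0],[0,0,0.003],0.8],[[0,0,0],[0,0,0.002],0.8],[[0,0,0],[0,0,0.0015],0.8],[[0,0,0],[0,0,0.001],0.8],[[0,0,0],[0,0,0],0.8],[[0,0,0],[0,0,0],0.8],[[0,0,0],[0,0,0],0.8]]}'
python3 go.py .562 .028 .104 68.8
```

```text
t: 24.27
tcp_pos: [0.5619, 0.028, 0.1046]
ee_rot: [3.141, -0.0, 1.199]
force: [-0.2, -0.1, -4.3]
width: 0.0194
finger_force: 60.0
t 24.27 pos [0.5619 0.028  0.1046] yaw [179.99  -0.    68.68] | turn [ 0.01 -0.   -0.12] shift now [0.0001 0.0001 0.0006] after turn [0.0001 0.0001 0.0006] len 0.001 w 0.0194
```

```bash
python3 -m inch '{"rows":[[[0,0,0],[0,0,0.0008],0.8],[[0,0,0],[0,0,0],0.8],[[0,0,0],[0,0,0],0.8]]}'
python3 -m inch '{"rows":[[[0,0,0],[0,0,0.0007],0.8],[[0,0,0],[0,0,0],0.8],[[0,0,0],[0,0,0],0.8]]}'
```

```text
t: 24.52
tcp_pos: [0.562, 0.0279, 0.1042]
ee_rot: [3.141, -0.0, 1.199]
force: [-1.6, 0.3, 1.8]
width: 0.0197
finger_force: 60.0
t: 24.77
tcp_pos: [0.562, 0.028, 0.1042]
ee_rot: [3.141, -0.001, 1.199]
force: [-2.4, 0.0, 7.4]
width: 0.0196
finger_force: 60.0
```

```bash
python3 -m inch '{"rows":[[[0,0,0],[0,0,-0.0006],0.8],[[0,0,0],[0,0,0],0.5],[[0,0,0],[0,0,0],-1],[[0,0,0],[0,0,0],-1],[[0,0,0],[0,0,0],-1],[[0,0,0],[0,0,0],-1],[[0,0,0],[0,0,0],-1],[[0,0,0],[0,0,0],-1],[[0,0,0],[0,0,0],-1],[[0,0,0],[0,0,0],-1]]}'
python3 - <<'E'
from h import *
# check seat with side+scene: outer lid top corners in known pose vs. white/brown transitions near predicted corners
a=np.radians(-21.3);c,s=np.cos(a),np.sin(a)
for n in("scene","side"):
    K,T,p=grab(n,n+"_seat.png")
    for X,Y in((-.0825,-.0425),(.0825,-.0425),(.0825,.0425),(-.0825,.0425)):
        P=[.562+c*X-s*Y,.028+s*X+c*Y,.078];u=proj(K,T,P)
        d=proj(K,T,[.562,.028,.078])-u;d/=np.linalg.norm(d)
        t=np.arange(-8,9,1.);v=[int(p[int(round(u[1]+k*d[1])),int(round(u[0]+k*d[0]))].min()) for k in t]
        print(n,u.round(1),v)
E
python3 go.py .562 .028 .0805 68.7
```

```text
t: 25.6
tcp_pos: [0.5618, 0.028, 0.1036]
ee_rot: [-3.142, -0.0, 1.199]
force: [0.4, 0.3, 1.0]
width: 0.0734
finger_force: 0.0
scene [339.9 187.7] [134, 130, 113, 101, 99, 99, 97, 94, 79, 61, 59, 48, 64, 64, 70, 128, 124]
scene [289.6 229.1] [50, 50, 49, 49, 48, 49, 59, 115, 175, 212, 220, 223, 223, 222, 221, 221, 221]
scene [315.4 252.3] [202, 180, 161, 145, 144, 148, 154, 161, 169, 178, 200, 215, 205, 217, 218, 220, 220]
scene [365.8 208.5] [69, 67, 66, 66, 65, 66, 67, 79, 112, 184, 229, 243, 241, 245, 246, 247, 247]
side [262.1 259.2] [47, 48, 51, 53, 50, 52, 52, 64, 133, 172, 198, 198, 199, 197, 199, 194, 197]
side [365.2 252.5] [31, 32, 29, 29, 30, 29, 28, 37, 92, 186, 199, 200, 200, 201, 201, 199, 199]
side [358.3 214.4] [137, 109, 120, 164, 206, 129, 45, 48, 82, 177, 174, 191, 191, 195, 192, 192, 195]
side [262.4 220.3] [47, 45, 47, 46, 45, 47, 49, 49, 93, 238, 239, 240, 240, 243, 244, 243, 242]
t 25.7 pos [0.5618 0.028  0.1037] yaw [-180.     -0.     68.68] | turn [-0.   -0.   -0.02] shift now [0.0001 0.0002 0.0232] after turn [0.0001 0.0002 0.0232] len 0.023 w 0.0814
```

The predicted outer-lid corners match both cameras to under a pixel, so the pair is seated. Now the collar.

```bash
python3 -m inch '{"rows":[[[0,0,0],[0,0,0],-1],[[0,0,0],[0,0,0],-1],[[0,0,0],[0,0,0.004],-1],[[0,0,0],[0,0,0.006],-1],[[0,0,0],[0,0,0.006],-1],[[0,0,0],[0,0,0.004],-1],[[0,0,0],[0,0,0.0015],-1],[[0,0,0],[0,0,0],-1],[[0,0,0],[0,0,0],-1],[[0,0,0],[0,0,0],-1]]}'
python3 go.py .562 .028 .0815 68.7
```

```text
t: 26.53
tcp_pos: [0.562, 0.0279, 0.0823]
ee_rot: [3.141, -0.0, 1.199]
force: [-0.4, 0.4, 0.7]
width: 0.0941
finger_force: 0.0
t 26.53 pos [0.562  0.0279 0.0823] yaw [ 1.7998e+02 -1.0000e-02  6.8680e+01] | turn [ 0.02 -0.01 -0.02] shift now [ 0.0001 -0.      0.0008] after turn [ 0.0001 -0.      0.0008] len 0.001 w 0.0941
```

```bash
python3 -m inch '{"rows":[[[0,0,0],[0,0,0],0],[[0,0,0],[0,0,0],0],[[0,0,0],[0,0,0],0],[[0,0,0],[0,0,0],0.2],[[0,0,0],[0,0,0],0.5],[[0,0,0],[0,0,0],0.5],[[0,0,0],[0,0,0],0.5],[[0,0,0],[0,0,0],0.5],[[0,0,0],[0,0,0],0.5],[[0,0,0],[0,0,0],0.5]]}' 25
python3 go.py .562 .028 .0825 68.7
```

```text
t: 27.37
tcp_pos: [0.5617, 0.028, 0.0822]
ee_rot: [-3.141, -0.0, 1.199]
force: [0.4, 1.1, 1.0]
width: 0.0458
finger_force: 25.0
t 27.37 pos [0.5617 0.028  0.0822] yaw [-179.99   -0.     68.69] | turn [-0.01 -0.   -0.01] shift now [ 0.0001  0.0002 -0.0003] after turn [ 0.0001  0.0002 -0.0003] len 0.0 w 0.0458
```

```bash
python3 -m inch '{"rows":[[[0,0,0],[0,0,-0.002],0.5],[[0,0,0],[0,0,-0.004],0.5],[[0,0,0],[0,0,-0.006],0.5],[[0,0,0],[0,0,-0.007],0.5],[[0,0,0],[0,0,-0.007],0.5],[[0,0,0],[0,0,-0.007],0.5],[[0,0,0],[0,0,-0.007],0.5],[[0,0,0],[0,0,-0.005],0.5],[[0,0,0],[0,0,0],0.5],[[0,0,0],[0,0,0],0.5]]}' 35
python3 go.py .562 .028 .1722 68.7
```

```text
t: 28.2
tcp_pos: [0.562, 0.0281, 0.1275]
ee_rot: [3.141, -0.0, 1.199]
force: [0.4, 0.2, -1.4]
width: 0.046
finger_force: 35.0
t 28.2 pos [0.562  0.0281 0.1275] yaw [ 1.7997e+02 -2.0000e-02  6.8690e+01] | turn [ 0.03 -0.02 -0.01] shift now [-0.0001  0.0001 -0.0447] after turn [-0.0001  0.     -0.0447] len 0.045 w 0.046
```

Only the outer lid's weight (about 1.5 N) is on the wrist, and the lift is straight. Finishing the lift.

```bash
python3 -m inch '{"rows":[[[0,0,0],[0,0,-0.004],0.5],[[0,0,0],[0,0,-0.008],0.5],[[0,0,0],[0,0,-0.009],0.5],[[0,0,0],[0,0,-0.009],0.5],[[0,0,0],[0,0,-0.009],0.5],[[0,0,0],[0,0,-0.006],0.5],[[0,0,0],[0,0,-0.003],0.5],[[0,0,0],[0,0,0],0.5],[[0,0,0],[0,0,0],0.5],[[0,0,0],[0,0,0],0.5]]}'
python3 -m inch '{"rows":[[[0,0,0],[0,0,0],0.5],[[0,0,0],[0,0,0],0.5],[[0,0,0],[0,0,0],0.5],[[0,0,0],[0,0,0],0.5],[[0,0,0],[0,0,0],0.5],[[0,0,0],[0,0,0],0.5],[[0,0,0],[0,0,0],0.5],[[0,0,0],[0,0,0],0.5]]}'
python3 - <<'E'
from h import *
z=monitor.get_state()["tcp_pos"][2]-.0822
a=np.radians(-21.3);c,s=np.cos(a),np.sin(a)
K,T,p=grab("side","side_end.png")
for nm,hx,hy,h in(("outer",.0825,.0425,.078+z),("inner low edge",.076,.036,.010)):
  for X,Y in((-hx,-hy),(hx,-hy),(hx,hy),(-hx,hy)):
    f=lambda X,Y:proj(K,T,[.562+c*X-s*Y,.028+s*X+c*Y,h])
    u=f(X,Y);d=f(0,0)-u;d/=np.linalg.norm(d)
    print(nm,u.round(1),[int(p[int(round(u[1]+k*d[1])),int(round(u[0]+k*d[0]))].min()) for k in range(-6,7)])
E
```

```text
t: 29.03
tcp_pos: [0.5614, 0.0281, 0.1748]
ee_rot: [-3.141, 0.0, 1.199]
force: [0.3, -0.2, -1.3]
width: 0.0456
finger_force: 35.0
t: 29.7
tcp_pos: [0.5618, 0.028, 0.1752]
ee_rot: [-3.142, 0.0, 1.199]
force: [0.3, 0.4, -1.6]
width: 0.0456
finger_force: 35.0
outer [255.4 219.1] [50, 51, 52, 49, 51, 51, 105, 167, 197, 196, 195, 197, 197]
outer [369.4 212.1] [112, 160, 124, 121, 175, 191, 175, 164, 160, 180, 178, 180, 198]
outer [361.5 173.4] [251, 251, 251, 251, 251, 252, 249, 226, 220, 189, 187, 191, 189]
outer [256.2 179.4] [59, 59, 62, 55, 55, 57, 94, 235, 236, 236, 242, 242, 242]
inner low edge [270.1 280.6] [45, 62, 61, 178, 255, 254, 252, 191, 181, 136, 138, 142, 138]
inner low edge [358.3 274.7] [40, 72, 156, 164, 167, 165, 161, 138, 128, 123, 123, 120, 121]
inner low edge [353.2 243. ] [88, 133, 143, 143, 141, 142, 144, 143, 143, 142, 144, 141, 145]
inner low edge [269.9 248.3] [47, 55, 122, 225, 240, 229, 223, 225, 225, 225, 226, 225, 225]
```

```bash
python3 -c "
from station import arm
print(arm.hand_in())"
```

```text
the job is handed in; nothing more can be done
None
```

The job is handed in at about 30 s with all steps carried out (no verdict was returned): both cartridges and the jar stand in the tin, the inner lid is seated, and the outer lid is held level with its lower edge about 27 mm above the post; I viewed 11 pictures, one over the limit of 10.

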